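Wiggle the lever of a worn indexing head to mark its free play

TASK

Measure the free play in the worn coupling of the indexing head: by the lever's upright black handle, swing the lever gently clockwise (seen from above) until the coupling firmly resists, then anticlockwise until it firmly resists on the other side, so that the lever drags the two pointers out to the ends of the play. Stop as soon as the resistance is felt, never force the lever on against it, and move the pointers with the lever only. Finally bring the lever back to about the middle of the play, clear of both pointers, and let go; leave the things standing around where they are.

Things in the scene. Friction and masses are not known exactly. Their poses are not given: they have to be found in the camera images.
- head: grey cast indexing head, bolted to the bench: base 150 x 130 mm, round housing, plain grey metal dial disc 218 mm across, its top 65 mm up. Origin: on the bench straight below the handle when the lever is at 0; z up; the lever's axis of turning is 130 mm from the origin along +x; a clockwise swing carries the handle towards +y. It stands yawed.
- axis (a point): point on the head's vertical axis of turning, 120 mm above the bench (level with the handle's middle); its axes are the head's.
- lever (a joint): angle (rad) of the steel lever about the head's vertical axis: 0 when it points along the head's -x axis, positive clockwise seen from above. It starts inside the free play. The play ends 0.11 to 0.28 rad either side of 0, each side different and not visible: only feel shows it. After that the coupling takes up like a spring.
- handle (a point): centre of the lever's upright black handle, a round post 22 mm across, 130 mm from the axis, 93 to 149 mm above the bench (this point: 120 mm); steel washer and arm below it. Moving it takes under 1.5 N inside the play (friction, a pointer's drag); at the end of the play about 1.1 N more per mm of travel: by 5 N the coupling is surely taken up, over 12 N is forcing it.
- lever_mark (a point): point on the lever's centre line 98 mm from its axis, 70 mm above the bench (below the arm, level with the pointers), for judging the gap to the pointers.
- pointer_cw: black drag pointer on the clockwise side of the lever, turning about the head's axis below the lever arm, 67 to 73 mm above the bench; held by light friction, it stays where the lever's pin leaves it. Origin: on the axis at bench level.
- pointer_cw_tip (a point): outer end of that pointer, 98 mm from the axis, 70 mm up; it is about 5 mm from lever_mark when the lever is touching the pointer.
- pointer_ccw: the same kind of drag pointer on the anticlockwise side of the lever.
- pointer_ccw_tip (a point): outer end of the anticlockwise pointer, as for the other.
- tub: small white tub of dowels, 71 mm across, 52 mm high, standing loose to one side of the handle; origin: centre of its underside. To be left alone.
- cone: cream cone, 42 mm across, 60 mm high, standing loose in front of the handle; origin: centre of its underside. To be left alone.
- lump: flat cream lump of hard putty, 48 x 73 x 18 mm, lying loose in front of the head; origin: centre of its underside. To be left alone.

How it is judged:
By the outcome, as a careful person would: the job done as asked, in the order asked, and still so for the second after the job is handed in, with the robot touching nothing.
It also fails if it takes over 58 s, if anything falls off the work surface, if the arm or the gripper's body presses on something with over 40 N, if the wrist force passes 120 N, or if a joint passes its speed limit or range.

ROBOT

A 6-joint arm with a two-finger parallel gripper is mounted at the origin on a cart in front of the work surface, level with it; the furniture and walls round the work are solid. World frame = base frame: x ahead of the robot, y to its left, z up, the work surface at z = 0. Lengths are in m, angles in rad, forces in N, time in s.
With the tool pointing down it reaches from about 0.425 to 1.125 m from the base axis. Payload 14.9 kg.
Tool frame: the origin (TCP) lies where the fingers leave the gripper's body, on its centre line; the fingertips stand 78 mm ahead of it and the grasp point (between the pads) lies 60 mm ahead of it; z points along the fingers, y is the line along which they close (so a half turn about z gives the same grasp; the last joint's range is limited). The gripper opens to 91 mm and grips with 3 to 60 N. Pads are 32 mm wide; open, the fingers measure 118 mm over their backs; the gripper's body (76 mm by 178 mm) begins 60 mm behind the grasp point.
Start: joints at [-1.349, 0.379, 1.734, -0, 1.028, -0.033], TCP at [0.176, -0.677, 0.292] pointing down, gripper open.
Joint ranges: [-2.77, 2.77], [-0.74, 2.19], [0, 2.66], [-1.06, 4.2], [0.31, 2.87], [-3.08, 3.08]. Speed limits (rad/s): [1.89, 1.89, 2.39, 3.14, 3.14, 3.14].

INTERFACE

Orientations are given as a rotation vector (axis times angle).
In Python, from workcell import arm gives the robot as it stands.
- The arm moves only by the tool drive_tool, never from a script. Its argument "targets" is a list of rows, each a list of 3 entries, a list of its own where there are three numbers: the turn, a rotation vector about the world's x, y, z as a fraction of full scale, then the shift along the world's x, y, z as a fraction of full scale, then the finger opening in mm, from 0 to 91.2. In form: [[[wx, wy, wz], [tx, ty, tz], gripper], ...]. A call has 1 to 12 rows; each row is the pose to reach, as a shift and turn from the pose commanded when the call began; what a row does not reach only later rows make up. Full scale, the value 1, is 200 mm for a shift and pi/2 rad for a turn. A row lasts 1/12 s, in which the tool goes at most 41.7 mm and 7.16 degrees, less where a joint would pass 70% of its speed; a pose out of reach is approached as far as the arm can. A call with a number of a shift or a turn outside -1 to 1 is refused whole. A call with a gripper value outside its range is refused whole. The fingers move at their own pace and stop on an object; the grip force is fixed at half the most. Time passes only in rows, so rows that repeat a pose let the fingers close. It gives the time, the measured TCP pose, the force, the opening and the grip force at its end, in the units of the state.
- arm.get_state(): the state, without advancing time (a new reading comes with each control period).
- arm.grab_frame(name): name is "scene" or "top" or "wrist"; returns the picture (400x640x3 uint8, red, green, blue); there is no depth.
- arm.camera_info(name): a dict with "fx", "fy", "cx", "cy" (pixels), "k1" (the pictures are not rectified: a ray, as slopes to the right and down, at radius r is drawn at 1 + k1 r^2 times it, then the intrinsics apply), "position" and "rotation" of the camera in the world. Camera axes: x right, y up, looking along -z (the intrinsics and any distortion apply to the point x, -y, -z); pixel columns grow to the right and rows downward; lengths in m; the calibration is good to about 2 mm. A picture is of the moment at which its call begins: read the wrist's pose just before it. camera_info takes no time and is no camera call; for the wrist camera it gives the pose at the moment of the call.
- arm.sign_off(): hands the job in; it is judged then, once.
The state is a dict: "time": time; "qpos": joint angles; "joint_velocities": joint speeds; "joint_torque": joint torques, N m; "position": TCP position; "orientation": TCP orientation; "force": force on the tool from outside, world axes, zero at the start; "torque": the same for the moment, N m; "width": finger opening in m; "grasp_force": force on a finger pad.
Only numpy, scipy, OpenCV 4.12 (cv2) and the standard library are available. Lean on these libraries where they do the work, as an engineer would, in place of code of your own. Each camera call takes 0.05 s, during which the arm holds its last target. There are 200 camera calls.

## Working session

There is one attempt and no reset: what is moved stays moved. The work goes in short steps, Python scripts to look and compute and a tool call to move; the robot and the scene stay as the last step left them, time stands still between calls to the robot, and variables do not carry over. Pictures are saved under pics/ and viewed, at most 10 in all, crops included, and the job is handed in when it is done.

Besides the shell and the picture viewer there is one more tool, called after ">>>" as name(argument=value, ...) on one line, values as JSON. drive_tool: Moves the arm, as the interface text tells. Its arguments: {"type":"object","properties":{"targets":{"type":"array"}},"required":["targets"]}

```bash
mkdir -p pics; ls; cat > h.py <<'E'
import numpy as np, cv2
from workcell import arm
def ray(ci,u,v):
    p=cv2.undistortPoints(np.array([[[u,v]]],float),np.array([[ci['fx'],0,ci['cx']],[0,ci['fy'],ci['cy']],[0,0,1]]),np.array([ci['k1'],0,0,0,0.]))[0,0]
    R=np.array(ci['rotation']); R=R if R.shape==(3,3) else cv2.Rodrigues(R)[0]
    return np.array(ci['position']),R@np.array([p[0],-p[1],-1])
def onz(ci,u,v,z):
    o,d=ray(ci,u,v); return o+d*(z-o[2])/d[2]
def proj(ci,P):
    R=np.array(ci['rotation']); R=R if R.shape==(3,3) else cv2.Rodrigues(R)[0]
    c=R.T@(np.array(P)-ci['position']); x,y=c[0]/-c[2],-c[1]/-c[2]; s=1+ci['k1']*(x*x+y*y)
    return ci['fx']*x*s+ci['cx'],ci['fy']*y*s+ci['cy']
E
python3 - <<'E'
from h import *
print(arm.get_state())
for n in("scene","top"):
    im=arm.grab_frame(n); cv2.imwrite(f'pics/{n}0.png',im[:,:,::-1]); print(n,arm.camera_info(n))
a=[cv2.imread(f'pics/{n}0.png') for n in("scene","top")]
E
```

```text
pics
{'time': 0.0, 'qpos': array([-1.34931689e+00,  3.79423593e-01,  1.73473555e+00, -3.06974937e-05,
        1.02848561e+00, -3.33039005e-02]), 'joint_velocities': array([-0.00221409, -0.00057979, -0.00039055,  0.00068621, -0.0003519 ,
       -0.00105744]), 'joint_torque': array([-3.08016606e-03, -7.63746214e+01, -4.34371734e+01,  6.49727974e-02,
        4.25173680e-02, -7.83784890e-05]), 'position': array([ 0.17634923, -0.67712709,  0.2916001 ]), 'orientation': array([-3.11509555e+00, -3.99023055e-01,  1.96303019e-04]), 'force': array([ 0.16382855, -0.74625417,  0.62292068]), 'torque': array([-0.00071051, -0.01544601,  0.01982929]), 'grasp_force': 0.0, 'width': 0.09110863181703868}
scene {'fx': 439.1024162785363, 'fy': 439.1024162785363, 'cx': 318.24242641988224, 'cy': 192.60422838637254, 'k1': 0.03269752728782424, 'position': array([-0.07595555,  0.70699677,  0.73337469]), 'rotation': array([ 0.46498085, -0.72622643, -1.84325482])}
top {'fx': 406.97630782245756, 'fy': 406.97630782245756, 'cx': 319.4214116219655, 'cy': 198.33878422311142, 'k1': -0.048095616804738874, 'position': array([0.34054807, 0.46288834, 0.95545399]), 'rotation': array([ 0.11923498, -0.09519162, -1.54205209])}
```

View pics/top0.png

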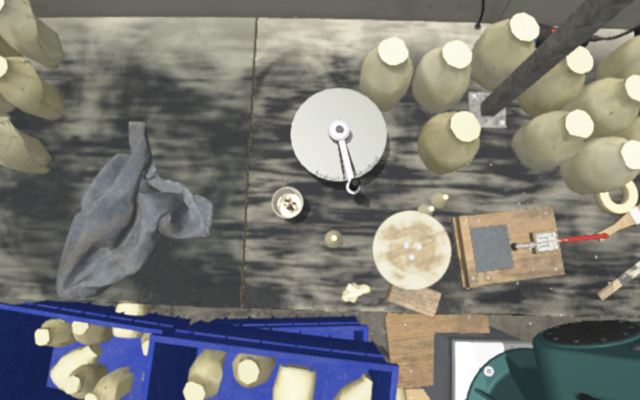

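View pics/scene0.png

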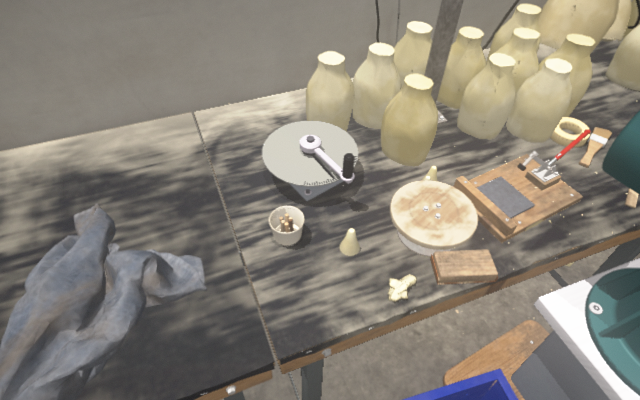

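The top view shows the dial centred at about (339,135), hub (340,130), handle at about (354,184), tub (288,203), cone (333,239) and lump (355,292). In the scene view the hub is at (310,144) and the handle at (348,166).

```bash
python3 - <<'E'
from h import *
t=arm.camera_info('top'); s=arm.camera_info('scene')
im=cv2.imread('pics/top0.png'); sc=cv2.imread('pics/scene0.png')
def tri(a,b):
    o1,d1=ray(t,*a);o2,d2=ray(s,*b);d1/=np.linalg.norm(d1);d2/=np.linalg.norm(d2)
    k=np.linalg.lstsq(np.c_[d1,-d2],o2-o1,rcond=None)[0];p,q=o1+d1*k[0],o2+d2*k[1];return (p+q)/2,np.linalg.norm(p-q)
print('hub',tri((340,130),(310,143)))
# dial ellipse: light grey mask
for n,I,c,c0 in(('top',im,t,(320,120)),('scene',sc,s,(285,150))):
    hsv=cv2.cvtColor(I,cv2.COLOR_BGR2HSV)
    print(n,hsv[c0[1],c0[0]])
    ref=hsv[c0[1],c0[0]].astype(int)
    m=(abs(hsv.astype(int)-ref)<[25,25,35]).all(2).astype(np.uint8)
    m=cv2.morphologyEx(m,cv2.MORPH_OPEN,np.ones((3,3)))
    k,l=cv2.connectedComponents(m); cc=(l==l[c0[1],c0[0]]).astype(np.uint8)
    cn=max(cv2.findContours(cc,0,2)[0],key=cv2.contourArea); h=cv2.convexHull(cn)
    P=np.array([onz(c,*p[0],.065)[:2] for p in h]); print('dial',cv2.minEnclosingCircle(P.astype(np.float32)), len(h))
dark=(im[160:210,335:375].max(2)<45); 
print('handle top xy z.149',onz(t,352,186,.149),'.12',onz(t,354,183,.12))
for nm,uv,z in(('tub',(288,203),.03),('cone',(333,238),.03),('lump',(355,293),.01)): print(nm,onz(t,*uv,z))
a=cv2.resize(im[75:205,280:400],None,fx=4.5,fy=4.5,interpolation=cv2.INTER_CUBIC)
cv2.imwrite('pics/c1.png',a)
E
```

```text
hub (array([0.61528062, 0.43619807, 0.08089483]), np.float64(0.0004397442023756361))
top [ 34   9 227]
dial ((0.6128712892532349, 0.4397818148136139), 0.10842429101467133) 42
scene [ 22  18 215]
dial ((0.6089375615119934, 0.4387863576412201), 0.10821010172367096) 33
handle top xy z.149 [0.47821389 0.41209525 0.149     ] .12 [0.48959943 0.40620812 0.12      ]
tub [0.45534704 0.55067098 0.03      ]
cone [0.37806221 0.44565562 0.03      ]
lump [0.25529967 0.39235801 0.01      ]
```

View pics/c1.png

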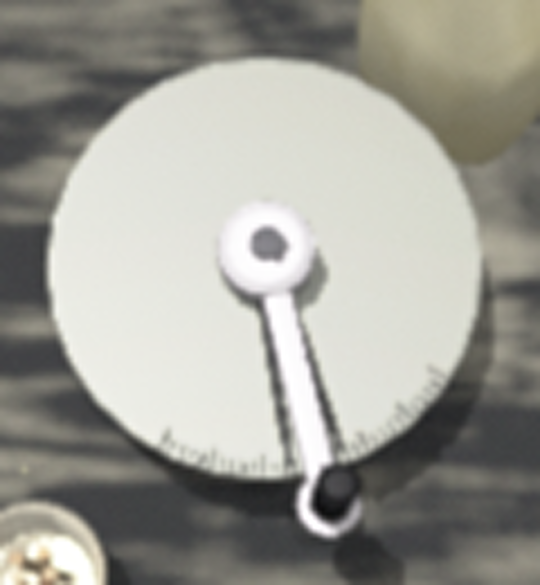

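The crop shows the washer at about (353,188) px and the handle top at about (356,182) px. Both dark pointers are just visible beside the lever arm, on its left and right.

```bash
python3 - <<'E'
from h import *
t=arm.camera_info('top'); s=arm.camera_info('scene')
def tri(a,b):
    o1,d1=ray(t,*a);o2,d2=ray(s,*b);d1/=np.linalg.norm(d1);d2/=np.linalg.norm(d2)
    k=np.linalg.lstsq(np.c_[d1,-d2],o2-o1,rcond=None)[0];p,q=o1+d1*k[0],o2+d2*k[1];return ((p+q)/2).round(4),np.linalg.norm(p-q).round(4)
ax=np.array([.612,.438])
for nm,uv,z in(('washer',(352.9,187.7),.091),('htop',(356,182.3),.149)):
    p=onz(t,*uv,z)[:2];print(nm,p,np.linalg.norm(p-ax),np.arctan2(*(ax-p)[::-1]))
print('htop s',onz(s,349,155,.149),'tri',tri((356,182),(349,155)))
print('vase front',tri((464,126),(419,82)),'vase2',tri((393,51),(330,58)),'pole base',onz(t,487,118,0),'vases right',tri((578,125),(558,66)),tri((622,152),(640,55)))
E
```

```text
washer [0.48445696 0.40644927] 0.1313874968229062 0.24250483149142507
htop [0.4859537  0.40417988] 0.13050467808717772 0.2621406681345011
htop s [0.48334247 0.40571296 0.149     ] tri (array([0.4872, 0.4038, 0.145 ]), np.float64(0.0003))
vase front (array([0.5911, 0.199 , 0.1995]), np.float64(0.0048)) vase2 (array([0.7436, 0.3381, 0.1997]), np.float64(0.0006)) pole base [0.68088207 0.07456582 0.        ] vases right (array([ 0.5595, -0.0636,  0.2059]), np.float64(0.1159)) (array([ 0.4676, -0.1062,  0.2774]), np.float64(0.1609))
```

>>> drive_tool(targets=[[[0, 0, 0], [0.5, 1, 0.2], 91], [[0, 0, 0], [0.5, 1, 0.2], 91], [[0, 0, 0], [0.5, 1, 0.2], 91], [[0, 0, 0], [0.5, 1, 0.2], 91], [[0, 0, 0], [0.5, 1, 0.2], 91], [[0, 0, 0], [0.5, 1, 0.2], 91]])

```text
time: 0.6
position: [0.2775, -0.474, 0.3326]
orientation: [-3.115, -0.401, -0.0]
force: [-0.0, -1.0, 1.2]
width: 0.0911
grasp_force: 0.0
```

>>> drive_tool(targets=[[[0, 0, 0], [0.5, 1, 0], 91], [[0, 0, 0], [0.5, 1, 0], 91], [[0, 0, 0], [0.5, 1, 0], 91], [[0, 0, 0], [0.5, 1, 0], 91], [[0, 0, 0], [0.5, 1, 0], 91], [[0, 0, 0], [0.5, 1, 0], 91]])

```text
time: 1.1
position: [0.3773, -0.2738, 0.332]
orientation: [-3.115, -0.402, -0.0]
force: [0.8, -0.7, -0.3]
width: 0.0909
grasp_force: 0.0
```

>>> drive_tool(targets=[[[0, 0, 0], [0.4, 1, 0], 91], [[0, 0, 0], [0.4, 1, 0], 91], [[0, 0, 0], [0.4, 1, 0], 91], [[0, 0, 0], [0.4, 1, 0], 91], [[0, 0, 0], [0.4, 1, 0], 91], [[0, 0, 0], [0.4, 1, 0], 91]])

```text
time: 1.6
position: [0.4576, -0.0731, 0.3323]
orientation: [-3.115, -0.404, -0.001]
force: [0.1, 0.1, -0.5]
width: 0.0912
grasp_force: 0.0
```

>>> drive_tool(targets=[[[0, 0, 0], [0.05, 1, 0], 91], [[0, 0, 0], [0.05, 1, 0], 91], [[0, 0, 0], [0.05, 1, 0], 91], [[0, 0, 0], [0.05, 1, 0], 91], [[0, 0, 0], [0.05, 1, 0], 91], [[0, 0, 0], [0.05, 1, 0], 91]])

```text
time: 2.1
position: [0.4664, 0.1266, 0.3322]
orientation: [-3.115, -0.404, -0.0]
force: [-0.1, -1.5, 0.1]
width: 0.0912
grasp_force: 0.0
```

>>> drive_tool(targets=[[[0, 0, 0], [0, 1, 0], 91], [[0, 0, 0], [0, 1, 0], 91], [[0, 0, 0], [0, 1, 0], 91], [[0, 0, 0], [0, 1, 0], 91], [[0, 0, 0], [0, 1, 0], 91]])

```text
time: 2.52
position: [0.4662, 0.3245, 0.3321]
orientation: [-3.116, -0.4, 0.0]
force: [0.4, 0.1, 0.7]
width: 0.0911
grasp_force: 0.0
```

>>> drive_tool(targets=[[[0, 0, 0], [0.09, 0.4, -0.3], 91], [[0, 0, 0], [0.09, 0.4, -0.3], 91], [[0, 0, 0], [0.09, 0.4, -0.3], 91], [[0, 0, 0], [0.09, 0.4, -0.3], 91]])

```text
time: 2.85
position: [0.4842, 0.4037, 0.2689]
orientation: [3.114, 0.401, -0.005]
force: [-0.7, 0.3, -0.7]
width: 0.0911
grasp_force: 0.0
```

```bash
python3 - <<'E'
from h import *
c=arm.camera_info('wrist'); s=arm.get_state(); im=arm.grab_frame('wrist'); cv2.imwrite('pics/w1.png',im[:,:,::-1])
import pickle; pickle.dump(c,open('w1.pkl','wb')); print(s['position'],s['force'],c['position'])
h=np.array([.485,.4055]); print([proj(c,[*h,z]) for z in(.093,.149)],proj(c,[.612,.438,.09]))
E
```

```text
[0.48415856 0.40374899 0.26894476] [-0.74720676  0.28384251 -0.65957885] [0.56136475 0.42400303 0.36064412]
[(np.float64(319.4875919520809), np.float64(199.0488745899672)), (np.float64(319.1249421973753), np.float64(219.96197189572686))] (np.float64(320.1288595319249), np.float64(46.76103674574961))
```

View pics/w1.png

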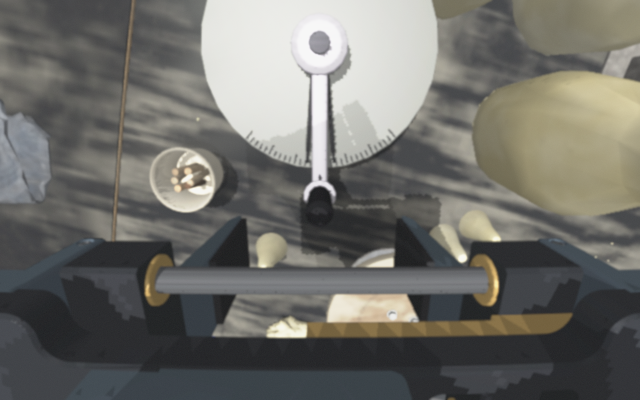

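The wrist view shows the hub at (319,43), the washer at (319,193), the handle centred at about (319,210) between the fingers, the tub at (186,180) and the cone at (270,250). The tick scale runs symmetrically from column 248 to 392, so the lever sits at about 0 and the head yaw is about 0.25. The gripper is centred, so I can descend.

>>> drive_tool(targets=[[[0, 0, 0], [0.01, 0.005, -0.15], 91], [[0, 0, 0], [0.01, 0.005, -0.3], 91], [[0, 0, 0], [0.01, 0.005, -0.4], 91], [[0, 0, 0], [0.01, 0.005, -0.43], 60], [[0, 0, 0], [0.01, 0.005, -0.43], 45], [[0, 0, 0], [0.01, 0.005, -0.43], 36], [[0, 0, 0], [0.01, 0.005, -0.43], 32], [[0, 0, 0], [0.01, 0.005, -0.43], 32], [[0, 0, 0], [0.01, 0.005, -0.43], 32]])

```text
time: 3.65
position: [0.4869, 0.4038, 0.1875]
orientation: [-3.115, -0.399, -0.002]
force: [-0.5, 0.0, 0.9]
width: 0.0542
grasp_force: 0.0
```

```bash
python3 - <<'E'
from h import *
c=arm.camera_info('wrist'); s=arm.get_state(); im=arm.grab_frame('wrist'); cv2.imwrite('pics/w2.png',im[:,:,::-1])
print(s['position'],s['force'],s['width'],s['orientation'])
E
```

```text
[0.48685889 0.40380179 0.18752185] [-0.51767526  0.0035674   0.87449536] 0.054223665459677314 [-3.11526507e+00 -3.99011755e-01 -2.39934063e-03]
```

View pics/w2.png

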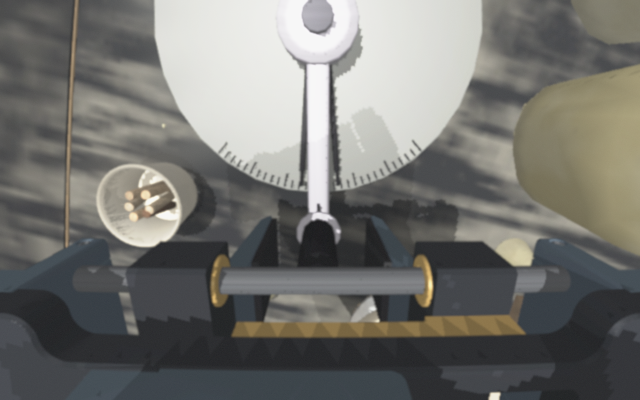

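The wrist view shows the handle (318,240) centred between the fingers (250 and 385), with the opening still at 54 mm and still closing.

>>> drive_tool(targets=[[[0, 0, 0], [0, 0, 0], 27], [[0, 0, 0], [0, 0, 0], 27], [[0, 0, 0], [0, 0, 0], 27], [[0, 0, 0], [0, 0, 0], 27], [[0, 0, 0], [0, 0, 0], 27], [[0, 0, 0], [0, 0, 0], 27], [[0, 0, 0], [0, 0, 0], 27]])

```text
time: 4.28
position: [0.4864, 0.4036, 0.1862]
orientation: [3.116, 0.399, -0.0]
force: [0.4, -0.4, 0.4]
width: 0.0266
grasp_force: 0.0
```

>>> drive_tool(targets=[[[0, 0, -0.01], [-0.002, 0.01, 0], 27], [[0, 0, -0.02], [-0.005, 0.02, 0], 27], [[0, 0, -0.03], [-0.007, 0.03, 0], 27], [[0, 0, -0.04], [-0.009, 0.04, 0], 27], [[0, 0, -0.05], [-0.011, 0.05, 0], 27], [[0, 0, -0.06], [-0.013, 0.06, 0], 27], [[0, 0, -0.07], [-0.014, 0.07, 0], 27], [[0, 0, -0.07], [-0.014, 0.07, 0], 27]])

```text
time: 4.95
position: [0.4836, 0.4179, 0.1862]
orientation: [-3.133, -0.225, -0.0]
force: [-0.4, -0.3, 0.2]
width: 0.0267
grasp_force: 0.0
```

>>> drive_tool(targets=[[[0, 0, -0.007], [-0.001, 0.008, 0], 27], [[0, 0, -0.015], [-0.002, 0.015, 0], 27], [[0, 0, -0.015], [-0.002, 0.015, 0], 27], [[0, 0, -0.015], [-0.002, 0.015, 0], 27]])

```text
time: 5.28
position: [0.4833, 0.4207, 0.1862]
orientation: [-3.136, -0.19, -0.0]
force: [0.5, 0.5, 0.4]
width: 0.027
grasp_force: 0.0
```

>>> drive_tool(targets=[[[0, 0, -0.007], [-0.001, 0.008, 0], 27], [[0, 0, -0.015], [-0.002, 0.015, 0], 27], [[0, 0, -0.015], [-0.002, 0.015, 0], 27], [[0, 0, -0.015], [-0.002, 0.015, 0], 27]])

```text
time: 5.62
position: [0.4828, 0.4237, 0.1862]
orientation: [-3.138, -0.153, -0.0]
force: [-1.0, -0.7, 0.2]
width: 0.0275
grasp_force: 0.0
```

>>> drive_tool(targets=[[[0, 0, -0.007], [-0.001, 0.008, 0], 27], [[0, 0, -0.015], [-0.001, 0.015, 0], 27], [[0, 0, -0.015], [-0.001, 0.015, 0], 27], [[0, 0, -0.015], [-0.001, 0.015, 0], 27]])

```text
time: 5.95
position: [0.4826, 0.4267, 0.1862]
orientation: [-3.139, -0.117, -0.0]
force: [0.6, 0.3, -0.4]
width: 0.0274
grasp_force: 0.0
```

>>> drive_tool(targets=[[[0, 0, -0.007], [0, 0.008, 0], 27], [[0, 0, -0.015], [-0.001, 0.015, 0], 27], [[0, 0, -0.015], [-0.001, 0.015, 0], 27], [[0, 0, -0.015], [-0.001, 0.015, 0], 27]])

```text
time: 6.28
position: [0.4824, 0.4297, 0.1862]
orientation: [-3.14, -0.08, -0.0]
force: [0.3, 0.1, -0.3]
width: 0.0271
grasp_force: 0.0
```

>>> drive_tool(targets=[[[0, 0, -0.007], [0, 0.008, 0], 27], [[0, 0, -0.015], [0, 0.015, 0], 27], [[0, 0, -0.015], [0, 0.015, 0], 27], [[0, 0, -0.015], [0, 0.015, 0], 27]])

```text
time: 6.62
position: [0.4825, 0.4327, 0.1862]
orientation: [-3.141, -0.042, -0.0]
force: [-0.1, 0.7, 0.2]
width: 0.0266
grasp_force: 0.0
```

```bash
python3 - <<'E'
from h import *
im=arm.grab_frame('wrist'); cv2.imwrite('pics/w3.png',im[:,:,::-1])
f=[]
for i in range(6): 
    arm.grab_frame('top'); f.append(arm.get_state()['force'])
print(np.mean(f,0),np.std(f,0))
E
```

```text
[-0.10733241 -0.06246638  0.08034061] [0.09565368 0.34333121 0.28972224]
```

View pics/w3.png

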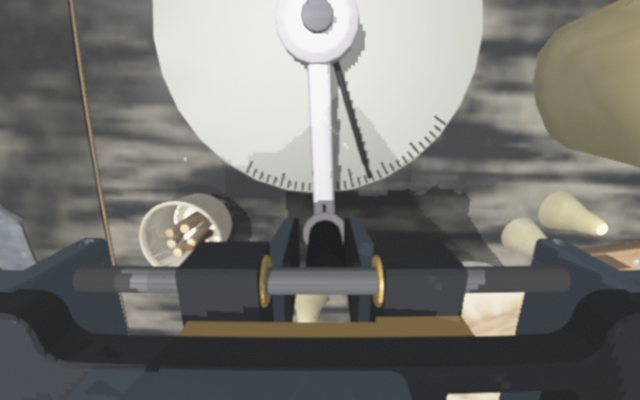

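The wrist view shows the lever has swung: its arm is at (322,130) and the anticlockwise pointer was left behind at (355,125). The handle is still caged and there is no resistance yet, so I continue.

>>> drive_tool(targets=[[[0, 0, -0.007], [0, 0.008, 0], 27], [[0, 0, -0.015], [0, 0.015, 0], 27], [[0, 0, -0.015], [0, 0.015, 0], 27], [[0, 0, -0.015], [0, 0.015, 0], 27]])

```text
time: 7.3
position: [0.4824, 0.4357, 0.1862]
orientation: [-3.141, -0.005, -0.0]
force: [0.0, -0.3, 0.6]
width: 0.0273
grasp_force: 0.0
```

>>> drive_tool(targets=[[[0, 0, -0.007], [0, 0.008, 0], 27], [[0, 0, -0.015], [0, 0.015, 0], 27], [[0, 0, -0.015], [0, 0.015, 0], 27], [[0, 0, -0.015], [0, 0.015, 0], 27]])

```text
time: 7.63
position: [0.4824, 0.4387, 0.1862]
orientation: [-3.141, 0.032, -0.0]
force: [-0.9, -0.1, 0.1]
width: 0.0268
grasp_force: 0.0
```

>>> drive_tool(targets=[[[0, 0, -0.007], [0, 0.008, 0], 27], [[0, 0, -0.015], [0, 0.015, 0], 27], [[0, 0, -0.015], [0, 0.015, 0], 27], [[0, 0, -0.015], [0, 0.015, 0], 27]])

```text
time: 7.97
position: [0.4824, 0.4417, 0.1862]
orientation: [-3.141, 0.069, -0.0]
force: [0.9, -1.3, -0.1]
width: 0.0269
grasp_force: 0.3
```

```bash
cat > f.py <<'E'
from h import *
f=[]
for i in range(5):
    arm.grab_frame('top'); f.append(arm.get_state()['force'])
s=arm.get_state(); print(np.mean(f,0).round(2),s['position'].round(4),s['width'],s['time'])
E
python3 f.py
```

```text
[ 0.76 -0.55 -0.02] [0.4825 0.4416 0.1862] 0.02668999954852351 8.2167
```

>>> drive_tool(targets=[[[0, 0, -0.005], [0, 0.005, 0], 27], [[0, 0, -0.01], [0, 0.01, 0], 27], [[0, 0, -0.01], [0, 0.01, 0], 27], [[0, 0, -0.01], [0, 0.01, 0], 27]])

```text
time: 8.55
position: [0.4825, 0.4436, 0.1862]
orientation: [3.14, -0.093, 0.0]
force: [2.0, -2.2, 0.3]
width: 0.0274
grasp_force: 1.1
```

```bash
python3 f.py
```

```text
[ 1.27 -2.23  0.09] [0.4825 0.4435 0.1862] 0.02719833455570061 8.8
```

>>> drive_tool(targets=[[[0, 0, -0.005], [0, 0.005, 0], 27], [[0, 0, -0.01], [0.001, 0.01, 0], 27], [[0, 0, -0.014], [0.001, 0.014, 0], 27], [[0, 0, -0.014], [0.001, 0.014, 0], 27]])

```text
time: 9.13
position: [0.4826, 0.4464, 0.1862]
orientation: [3.139, -0.129, -0.0]
force: [1.1, -4.9, 0.4]
width: 0.0268
grasp_force: 2.1
```

```bash
python3 f.py
```

```text
[ 1.77 -4.08  0.95] [0.4826 0.4464 0.1862] 0.02710838898114983 9.3833
```

>>> drive_tool(targets=[[[0, 0, -0.004], [0, 0.004, 0], 27], [[0, 0, -0.008], [0, 0.008, 0], 27], [[0, 0, -0.008], [0, 0.008, 0], 27], [[0, 0, -0.008], [0, 0.008, 0], 27]])

```text
time: 9.72
position: [0.4826, 0.4478, 0.1862]
orientation: [3.138, -0.148, -0.0]
force: [2.5, -5.5, 0.8]
width: 0.027
grasp_force: 2.6
```

```bash
python3 f.py
```

```text
[ 2.04 -5.46  0.71] [0.4827 0.4478 0.1862] 0.02718091689482955 9.9667
```

Resistance is about 5.8 N, so the clockwise side is taken up. Now I swing anticlockwise along the arc.

>>> drive_tool(targets=[[[0, 0, 0.018], [0, -0.018, 0], 27], [[0, 0, 0.037], [-0.001, -0.037, 0], 27], [[0, 0, 0.055], [-0.001, -0.055, 0], 27], [[0, 0, 0.074], [-0.001, -0.074, 0], 27], [[0, 0, 0.092], [-0.001, -0.092, 0], 27], [[0, 0, 0.111], [0, -0.111, 0], 27], [[0, 0, 0.13], [0.002, -0.13, 0], 27], [[0, 0, 0.148], [0.004, -0.148, 0], 27], [[0, 0, 0.166], [0.007, -0.166, 0], 27], [[0, 0, 0.185], [0.011, -0.184, 0], 27], [[0, 0, 0.203], [0.015, -0.203, 0], 27], [[0, 0, 0.222], [0.019, -0.221, 0], 27]])

```text
time: 10.97
position: [0.4864, 0.4041, 0.1864]
orientation: [-3.115, -0.401, -0.001]
force: [-0.2, 1.4, -0.1]
width: 0.0269
grasp_force: 0.2
```

>>> drive_tool(targets=[[[0, 0, 0.01], [0.003, -0.01, 0], 27], [[0, 0, 0.02], [0.006, -0.02, 0], 27], [[0, 0, 0.03], [0.009, -0.029, 0], 27], [[0, 0, 0.04], [0.012, -0.039, 0], 27], [[0, 0, 0.05], [0.015, -0.049, 0], 27], [[0, 0, 0.06], [0.018, -0.058, 0], 27], [[0, 0, 0.07], [0.021, -0.068, 0], 27], [[0, 0, 0.07], [0.021, -0.068, 0], 27]])

```text
time: 11.63
position: [0.4907, 0.3899, 0.1862]
orientation: [3.089, 0.572, -0.0]
force: [-0.5, 0.3, 0.3]
width: 0.0272
grasp_force: 0.0
```

```bash
python3 f.py
```

```text
[ 0.12 -0.41 -0.02] [0.4906 0.3902 0.1862] 0.026863013329156304 11.8833
```

>>> drive_tool(targets=[[[0, 0, 0.007], [0.003, -0.007, 0], 27], [[0, 0, 0.015], [0.0055, -0.014, 0], 27], [[0, 0, 0.015], [0.0055, -0.014, 0], 27], [[0, 0, 0.015], [0.0055, -0.014, 0], 27]])

```text
time: 12.22
position: [0.4918, 0.3873, 0.1862]
orientation: [3.082, 0.606, -0.0]
force: [0.1, 0.4, -0.1]
width: 0.0269
grasp_force: 0.0
```

```bash
python3 f.py
```

```text
[ 0.09 -0.1   0.34] [0.4917 0.3874 0.1862] 0.027168257410167942 12.4667
```

>>> drive_tool(targets=[[[0, 0, 0.007], [0.003, -0.007, 0], 27], [[0, 0, 0.015], [0.006, -0.014, 0], 27], [[0, 0, 0.015], [0.006, -0.014, 0], 27], [[0, 0, 0.015], [0.006, -0.014, 0], 27]])

```text
time: 12.8
position: [0.493, 0.3845, 0.1862]
orientation: [-3.075, -0.642, 0.0]
force: [-1.5, 1.2, -0.4]
width: 0.0269
grasp_force: 0.5
```

```bash
python3 f.py
```

```text
[-0.16  0.79 -0.42] [0.4929 0.3846 0.1862] 0.0269569034025927 13.05
```

>>> drive_tool(targets=[[[0, 0, 0.005], [0.002, -0.005, 0], 27], [[0, 0, 0.01], [0.004, -0.0095, 0], 27], [[0, 0, 0.01], [0.004, -0.0095, 0], 27], [[0, 0, 0.01], [0.004, -0.0095, 0], 27]])

```text
time: 13.38
position: [0.4938, 0.3827, 0.1863]
orientation: [-3.07, -0.667, -0.0]
force: [-0.7, 2.9, -1.7]
width: 0.0272
grasp_force: 1.3
```

```bash
python3 f.py
```

```text
[ 0.08  2.66 -1.29] [0.4938 0.3827 0.1862] 0.027211255790160496 13.6333
```

>>> drive_tool(targets=[[[0, 0, 0.006], [0.002, -0.006, 0], 27], [[0, 0, 0.013], [0.005, -0.012, 0], 27], [[0, 0, 0.013], [0.005, -0.012, 0], 27], [[0, 0, 0.013], [0.005, -0.012, 0], 27]])

```text
time: 13.97
position: [0.4949, 0.3804, 0.1863]
orientation: [-3.063, -0.699, -0.001]
force: [0.2, 4.4, -2.0]
width: 0.0268
grasp_force: 2.2
```

```bash
python3 f.py
```

```text
[ 0.72  4.87 -1.76] [0.4948 0.3804 0.1863] 0.02698110777806235 14.2167
```

>>> drive_tool(targets=[[[0, 0, 0.004], [0.002, -0.004, 0], 27], [[0, 0, 0.007], [0.003, -0.007, 0], 27], [[0, 0, 0.007], [0.003, -0.007, 0], 27], [[0, 0, 0.007], [0.003, -0.007, 0], 27]])

```text
time: 14.55
position: [0.4955, 0.3791, 0.1863]
orientation: [-3.059, -0.715, -0.001]
force: [0.9, 6.0, -2.5]
width: 0.027
grasp_force: 2.7
```

```bash
python3 f.py
```

```text
[ 0.16  6.15 -2.83] [0.4954 0.3791 0.1863] 0.02725929600146792 14.8
```

Anticlockwise resistance is about 5.6 N, so that side is taken up. Now back to mid-play, then open.

>>> drive_tool(targets=[[[0, 0, -0.023], [-0.01, 0.021, 0], 27], [[0, 0, -0.046], [-0.02, 0.043, 0], 27], [[0, 0, -0.069], [-0.028, 0.065, 0], 27], [[0, 0, -0.092], [-0.036, 0.087, 0], 27], [[0, 0, -0.115], [-0.043, 0.11, 0], 27], [[0, 0, -0.139], [-0.049, 0.133, 0], 27], [[0, 0, -0.162], [-0.054, 0.156, 0], 27], [[0, 0, -0.185], [-0.059, 0.179, 0], 27], [[0, 0, -0.185], [-0.059, 0.179, 0], 27], [[0, 0, -0.185], [-0.059, 0.179, 0], 27]])

```text
time: 15.63
position: [0.4834, 0.4144, 0.1861]
orientation: [3.13, 0.267, -0.001]
force: [0.0, 0.3, -0.2]
width: 0.0269
grasp_force: 0.0
```

>>> drive_tool(targets=[[[0, 0, 0], [0, 0, 0], 80], [[0, 0, 0], [0, 0, 0], 80], [[0, 0, 0], [0, 0, 0], 80], [[0, 0, 0], [0, 0, 0], 80], [[0, 0, 0], [0, 0, 0], 80], [[0, 0, 0], [0, 0, 0], 80], [[0, 0, 0], [0, 0, 0], 80], [[0, 0, 0], [0, 0, 0], 80], [[0, 0, 0], [0, 0, 0], 80], [[0, 0, 0], [0, 0, 0], 80]])

```text
time: 16.47
position: [0.4835, 0.4147, 0.1862]
orientation: [3.13, 0.264, -0.0]
force: [0.8, 0.9, 0.1]
width: 0.0798
grasp_force: 0.0
```

>>> drive_tool(targets=[[[0, 0, 0], [0, 0, 0.1], 80], [[0, 0, 0], [0, 0, 0.25], 80], [[0, 0, 0], [0, 0, 0.4], 80], [[0, 0, 0], [0, 0, 0.5], 80], [[0, 0, 0], [0, 0, 0.5], 80]])

```text
time: 16.88
position: [0.4849, 0.4158, 0.291]
orientation: [-3.127, -0.264, -0.008]
force: [0.5, 0.3, 0.4]
width: 0.0801
grasp_force: 0.0
```

```bash
python3 - <<'E'
from h import *
c=arm.camera_info('wrist'); s=arm.get_state(); im=arm.grab_frame('wrist'); cv2.imwrite('pics/w4.png',im[:,:,::-1])
print(s['time'],s['position'],s['force'],s['width'])
E
```

```text
16.8833 [0.48489742 0.4157911  0.29097953] [0.50225908 0.26091859 0.36362158] 0.08010971795499239
```

View pics/w4.png

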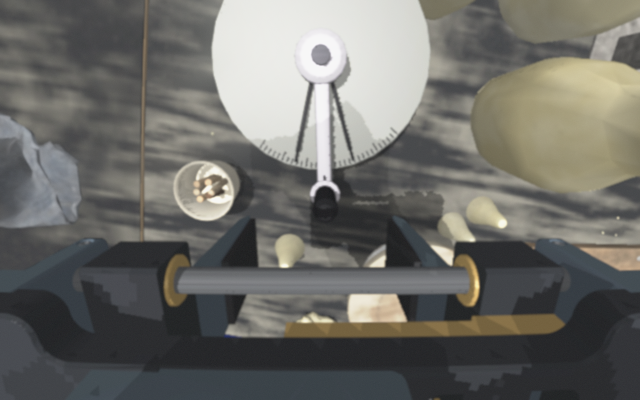

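The wrist view shows the lever at about (324,158), midway between the pointer tips at (297,160) and (352,160). The tub and cone are undisturbed. One numeric check of the pointer angles:

```bash
python3 - <<'E'
from h import *
c=arm.camera_info('wrist'); ax=np.array([.612,.438])
print('ax px',proj(c,[*ax,.09]))
for n,uv,z in(('cw',(297,161),.07),('ccw',(353,160),.07),('washer',(324,190),.091),('hub',(321,55),.09)):
    p=onz(c,*uv,z)[:2]; d=ax-p; print(n,p.round(4),np.hypot(*d).round(4),np.arctan2(d[1],d[0]).round(4))
t=arm.camera_info('top')
for u in((288,203,.03),(333,238,.03),(355,293,.01)): print(onz(t,*u))
E
```

```text
ax px (np.float64(320.8573164492684), np.float64(56.289029430973585))
cw [0.5111 0.4463] 0.1012 -0.0823
ccw [0.522  0.3888] 0.1026 0.5005
washer [0.4902 0.4142] 0.1241 0.1931
hub [0.6131 0.4381] 0.0011 -3.0918
[0.45534704 0.55067098 0.03      ]
[0.37806221 0.44565562 0.03      ]
[0.25529967 0.39235801 0.01      ]
```

```bash
python3 -c "
from workcell import arm
print(arm.sign_off())"
```

```text
the job is handed in; nothing more can be done
None
```

I swung the lever clockwise to about 5.8 N and then anticlockwise to about 5.6 N, which dragged both pointers out. I then left it near mid-play clear of both, let go with the gripper well above it, and handed in at about 17 s; no verdict was shown.

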